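# Close up two repaired instrument modules

## Robot

A 6-joint arm with a two-finger parallel gripper is mounted at the origin on the work surface. World frame = base frame: x ahead of the robot, y to its left, z up, the work surface at z = 0. Lengths are in m, angles in rad, forces in N, time in s.
With the tool pointing down it reaches from about 0.25 to 0.775 m from the base axis. Payload 4 kg.
Tool frame: the origin (TCP) lies at the very end of the fingers, on their centre line; the grasp point (between the pads) lies 19 mm behind it; z points along the fingers, y is the line along which they close (so a half turn about z gives the same grasp; the last joint's range is limited). The gripper opens to 85 mm and grips with 20 to 120 N. Pads are 22 mm wide; open, the fingers measure 114 mm over their backs; the gripper's body (76 mm by 85 mm) begins 54 mm behind the grasp point. The pads swing forward as they close: fully open they stand 13 mm farther back than shut.
Start: joints at [1.1, 0.087, 1.371, -0, 1.684, -0.103], TCP at [0.198, 0.513, 0.231] pointing down, gripper open.
Joint ranges: [-3.1, 3.1], [-0.76, 2.03], [0.27, 2.55], [-1.08, 4.22], [0.17, 2.65], [-2.57, 2.57]. Speed limits (rad/s): [2.79, 2.79, 3.14, 3.14, 3.14, 3.14].

## Interface

Orientations are given as [roll, pitch, yaw] about the fixed x, y, z axes, in that order (R = Rz(yaw) Ry(pitch) Rx(roll)).
In Python, from plant import env gives the robot as it stands. Calls block until the motion is done:
- env.movep(position, orientation): joint-space move of the TCP to a pose.
- env.move_linear(position, attitude=None, rate=0.15, f_stop=None): straight line of the TCP; attitude=None keeps the orientation; rate is the mean speed in m/s. With f_stop (N) it stops when the force on the tool has changed by that much, and returns True; else False.
- env.move_joints(angles): joint-space move.
- env.set_gripper(opening, force=None): finger opening in m; force is the grip in N (None keeps the last); returns when the fingers have stopped.
- env.pause(seconds).
- env.solve_ik(position, orientation): joint angles nearest the present ones, or None.
- env.observe(): the state.
- env.camera(name): name is "side" or "top" or "wrist"; returns a dict with "frame" (400x640x3 uint8, red, green, blue), "mtx" (3x3 intrinsics, pixels), "camera_from_world" (4x4, takes a point from world to camera coordinates). Camera axes: x right, y down, z forward; pixel columns grow to the right and rows downward; lengths in m; the calibration is good to about 2 mm. A picture is of the moment at which its call begins. There is no depth.
A pose or a line that the arm cannot do raises env.IKError and nothing moves.
- env.close_job(): hands the job in; it is judged then, once.
Trained networks look in the newest picture that a camera, given by its name, has taken for a name from the list of things; names that differ only in an ending like _2 or _b are one class to them, and where a whole thing is asked for, a point or a joint stands for the part that bears it (a point fixed in the world has none). Each returns a list of dicts, best first, with "score" (0 to 1); they miss things now and then, are a little off and sometimes report something else, mostly with a low value. They report only what shows in the picture. A call takes as long as a camera call. They do not tell look-alikes from the thing itself.
- env.masks_of(camera, target): "mask" (400x640 bool, what is visible of it) and "pixel" ([column, row] in pixels, amid what is visible of it).
The state is a dict: "clock": time; "joints": joint angles; "qvel": joint speeds; "tau": joint torques, N m; "tool_pos": TCP position; "tcp_rot": TCP orientation; "force": force on the tool from outside, world axes, zero at the start; "wrist_torque": the same for the moment, N m; "finger_gap": finger opening in m; "grip_force": force on a finger pad.
Only numpy, scipy, OpenCV 4.12 (cv2) and the standard library are available. Lean on these libraries where they do the work, as an engineer would, in place of code of your own. Each camera call takes 0.05 s, during which the arm holds its last target. There are 200 camera calls.

## Task

Close up the two repaired modules on the bench: lay each circuit board on the standoffs of the chassis of its own length, centred, with its green terminal block at the rear panel that has the opening, and then fit the cover of the chassis's colour, open side down, straight and centred over it until it is fully seated on both end panels. Set the parts down gently, without dropping them, and leave the multimeter, the solder reel and the flux tin where they are.

Things in the scene. Friction and masses are not known exactly. Their poses are not given: they have to be found in the camera images.
- chassis_blue: Short chassis, fixed: aluminium U, open up, blue end panels 50 wide, 48 high, 3 thick, bevelled top corners, 4 mm lips inward on top; long sides open above a low blue hem. 104 long, 90 free between lips. Origin: centre of underside, on a mat 2 mm above the bench; x along it to the rear panel (opening 30 x 22), z up. Front (-x): display, knob 10 mm out. Brass standoffs hold the board's underside 10 mm above the origin.
- chassis_cream: Long chassis, fixed: as the blue one in all but colour (cream end panels) and length: 144 mm long, 130 mm free between the lips. Same origin, axes, panel height 48 mm, rear opening and 10 mm board height. Nothing else stands inside either chassis.
- board_short: Green circuit board 72 x 36 x 2.5 mm, 160 g, component side up. Origin: on its underside below the centre of the dark transformer, 28 mm square, top at z 32.5, to be pinched across y (28 wide; near the centre of mass). x along it to the bright green terminal block, z up. Mid-length is at x = -10, so fitted, this origin is 10 mm from the chassis centre towards the rear panel. Other parts below z 25.
- board_long: Green circuit board 112 x 36 x 2.5 mm, 200 g, with an aluminium heat sink beside the transformer; for the long chassis. Otherwise as the short board: same transformer, origin below it, x towards the green terminal block, black capacitors at the other end, mid-length at x = -10 mm. No part is in the way of fingers on the transformer's y sides.
- cover_blue: Blue sheet-metal cover, an inverted channel standing on its two flanges: 110 long, 64 wide, 44.5 mm high, sheet 2.5 mm, 90 g. Origin: centre of the footprint at the flanges' lower edges; x along it (both ways round alike), z up. Hold it across its 64 mm width from above. Seated, its top rests on both panels, flanges straddling them 4.5 mm clear each side, origin 6 mm above the chassis's.
- cover_cream: Cream sheet-metal cover, as the blue one but 150 mm long and 120 g; for the long cream chassis. Same 64 mm width, 44.5 mm height, origin, axes and seated height (6 mm above the chassis's origin, on the same centre).
- multimeter: Bystander: an orange and black multimeter lying on its back, 135 x 70 x 36 mm, beyond the parts on the robot's left; origin at the centre of its underside.
- solder_reel: Bystander: a solder reel with white flanges standing on end, 54 mm across, 48 mm high, beyond the parts on the robot's right; origin at the centre of its underside.
- flux_tin: Bystander: a round flux tin with a red and white lid, 62 mm across, 28 mm high, standing beyond the parts; origin at the centre of its underside.
Things that resemble listed ones, but are neither listed nor needed, are in the scene too. What is shaped like the cover_cream but pink or turquoise is not meant.

How it is judged:
By the outcome, as a careful person would: the job done as asked, in the order asked, and still so for the second after the job is handed in, with the robot touching nothing.
It also fails if it takes over 120 s, if anything falls off the work surface, if the arm or the gripper's body presses on something with over 40 N, if the wrist force passes 120 N, or if a joint passes its speed limit or range.

## Working session

There is one attempt and no reset: what is moved stays moved. The work goes in short steps, each a Python script; the robot and the scene stay as the last script left them, time stands still between calls to the robot, and variables do not carry over. Pictures are saved under pics/ and viewed, at most 14 in all, crops included, and the job is handed in when it is done.

```bash
ls; mkdir -p pics; python3 - <<'E'
from plant import env
import cv2
for c in ("top","side"):
    r=env.camera(c); cv2.imwrite(f"pics/{c}0.png",r["frame"][:,:,::-1]); print(c,r["mtx"].round(1).tolist(),r["camera_from_world"].round(3).tolist())
    for n in "chassis_blue chassis_cream board_short board_long cover_blue cover_cream multimeter solder_reel flux_tin".split():
        print(n,[(round(d["score"],2),[int(v) for v in d["pixel"]],int(d["mask"].sum())) for d in env.masks_of(c,n)])
print(env.observe())
E
```

```text
pics
top [[408.4, 0.0, 317.7], [0.0, 408.4, 202.0], [0.0, 0.0, 1.0]] [[0.03, -0.999, -0.013, 0.09], [-0.996, -0.029, -0.082, 0.601], [0.081, 0.016, -0.997, 1.426], [0.0, 0.0, 0.0, 1.0]]
chassis_blue [(0.68, [343, 240], 468), (0.38, [280, 193], 844)]
chassis_cream [(0.72, [417, 246], 631)]
board_short [(0.78, [283, 234], 190)]
board_long [(0.74, [414, 189], 368)]
cover_blue [(0.74, [352, 195], 574)]
cover_cream [(0.77, [236, 166], 781), (0.67, [282, 192], 805), (0.64, [165, 217], 964)]
multimeter [(0.85, [221, 238], 802)]
solder_reel [(0.5, [473, 230], 204)]
flux_tin [(0.75, [373, 158], 244), (0.4, [415, 190], 290)]
side [[456.7, 0.0, 318.8], [0.0, 456.7, 193.4], [0.0, 0.0, 1.0]] [[-0.83, -0.558, -0.017, 0.581], [-0.425, 0.653, -0.627, 0.219], [0.361, -0.513, -0.779, 1.498], [0.0, 0.0, 0.0, 1.0]]
chassis_blue [(0.97, [365, 202], 474)]
chassis_cream [(0.97, [405, 155], 457)]
board_short [(0.59, [339, 241], 194)]
board_long [(0.75, [364, 140], 234)]
cover_blue [(0.86, [338, 170], 551), (0.29, [336, 242], 184)]
cover_cream [(0.83, [294, 217], 831), (0.63, [248, 244], 1060), (0.56, [245, 334], 1326)]
multimeter [(0.65, [319, 149], 220), (0.59, [303, 293], 1069)]
solder_reel [(0.53, [416, 118], 189)]
flux_tin [(0.51, [317, 150], 195)]
{'clock': 1.0, 'joints': array([ 1.09986480e+00,  8.71788289e-02,  1.37067397e+00,  1.65184241e-05,
        1.68359133e+00, -1.03080499e-01]), 'qvel': array([ 0.00064234, -0.001174  ,  0.00128983, -0.00014559,  0.00068598,
        0.00077839]), 'tau': array([-2.40260297e-04, -3.51744390e+01, -3.13468337e+01, -1.16084502e-04,
        4.04932634e-04,  1.97831861e-05]), 'tool_pos': array([0.19778783, 0.51323485, 0.23136568]), 'tcp_rot': array([ 3.14144323e+00, -1.04356904e-06,  2.77374349e+00]), 'force': array([-0.17252999, -0.19155844, -1.1241884 ]), 'wrist_torque': array([ 0.01225262, -0.04861787,  0.01085891]), 'grip_force': 0.0, 'finger_gap': 0.08558065206179997}
```

```bash
python3 - <<'E'
import cv2,numpy as np
a=cv2.imread("pics/top0.png")[120:320,130:510]; b=cv2.imread("pics/side0.png")[90:390,180:480]
cv2.imwrite("pics/t.png",cv2.resize(a,(798,420),interpolation=cv2.INTER_CUBIC))
cv2.imwrite("pics/s.png",cv2.resize(b,(600,600),interpolation=cv2.INTER_CUBIC))
E
```

```text
(no output)
```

View pics/t.png

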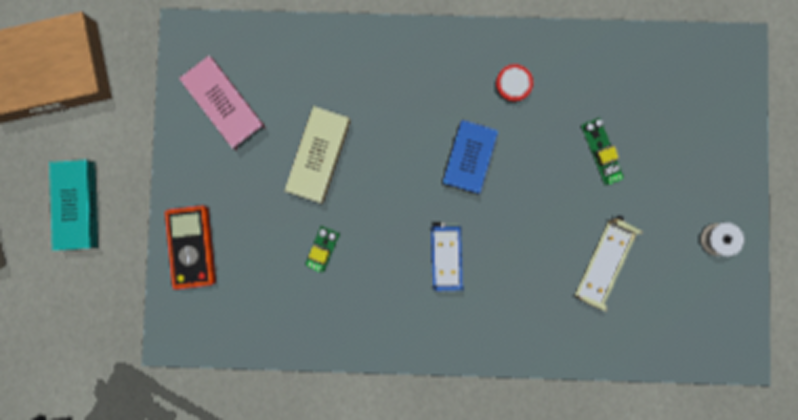

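View pics/s.png

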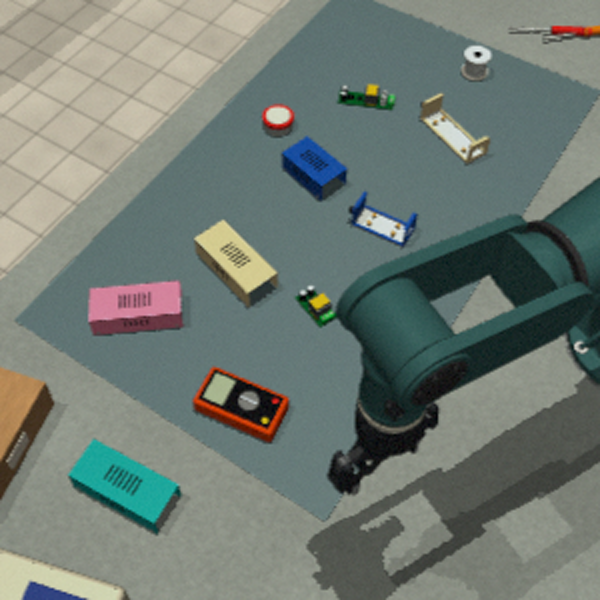

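```bash
cat > h.py <<'E'
from plant import env
import numpy as np, cv2
from scipy.spatial.transform import Rotation as Ro
def toworld(r,px,z):
    T=np.linalg.inv(r["camera_from_world"]); d=T[:3,:3]@np.linalg.inv(r["mtx"])@[px[0],px[1],1]
    o=T[:3,3]; return (o+d*(z-o[2])/d[2])
def look(x,y,yaw,z,name=None):
    env.movep([x,y,z],[np.pi,0,yaw]); env.pause(.15)
    r=env.camera("wrist")
    if name: cv2.imwrite(f"pics/{name}.png",r["frame"][:,:,::-1]); np.savez(f"pics/{name}.npz",**r)
    return r
E
python3 - <<'E'
from h import *
r=env.camera("wrist"); o=env.observe()
T=np.eye(4); T[:3,:3]=Ro.from_euler("xyz",o["tcp_rot"]).as_matrix(); T[:3,3]=o["tool_pos"]
print(r["mtx"].round(1).tolist(),(r["camera_from_world"]@T).round(4).tolist())
r=env.camera("top")
for n,p,z in [("chB",(343,240),.01),("chC",(417,246),.01),("bS",(283,234),.02),("bL",(414,189),.02),("cB",(352,195),.045),("cC",(282,192),.045)]: print(n,toworld(r,p,z).round(3))
r=env.camera("wrist")
E
```

```text
[[340.0, 0.0, 325.3], [0.0, 340.0, 195.8], [0.0, 0.0, 1.0]] [[0.0001, 1.0, 0.0009, 0.0011], [-0.959, 0.0004, -0.2835, 0.0291], [-0.2835, -0.0008, 0.959, 0.1552], [0.0, 0.0, 0.0, 1.0]]
chB [0.466 0.014 0.01 ]
chC [ 0.453 -0.249  0.01 ]
bS [0.481 0.227 0.02 ]
bL [ 0.655 -0.234  0.02 ]
cB [ 0.624 -0.012  0.045]
cC [0.628 0.234 0.045]
```

```bash
python3 - <<'E'
from h import *
P=dict(board_short=(.481,.227),cover_cream=(.628,.234),cover_blue=(.624,-.012),chassis_blue=(.466,.014),chassis_cream=(.453,-.249),board_long=(.655,-.234))
ims=[]
for n,(x,y) in P.items():
    r=look(x,y,np.pi,.17,n)
    ms=env.masks_of("wrist",n)
    print(n,[(round(d["score"],2),[int(v) for v in d["pixel"]],int(d["mask"].sum()),toworld(r,d["pixel"],.02).round(3)[:2]) for d in ms])
    np.savez(f"pics/{n}_m.npz",m=np.array([d["mask"] for d in ms]))
    ims.append(r["frame"][60:340,120:520,::-1])
print(env.observe()["clock"],env.observe()["joints"].round(2))
cv2.imwrite("pics/six.png",cv2.resize(np.vstack([np.hstack(ims[:2]),np.hstack(ims[2:4])]),(800,560)))
cv2.imwrite("pics/six2.png",np.hstack(ims[4:]))
E
```

```text
board_short [(0.8, [327, 160], 3006, array([0.463, 0.228]))]
cover_cream [(0.85, [336, 178], 14360, array([0.625, 0.243])), (0.64, [510, 263], 9467, array([0.707, 0.409])), (0.48, [18, 303], 2298, array([ 0.752, -0.069]))]
cover_blue []
chassis_blue [(0.66, [329, 172], 7230, array([0.46 , 0.016]))]
chassis_cream [(0.89, [317, 176], 9561, array([ 0.45 , -0.256]))]
board_long [(0.72, [313, 166], 4658, array([ 0.641, -0.246]))]
8.3 [-0.43  0.43  1.07 -0.    1.64 -2.  ]
```

View pics/six.png

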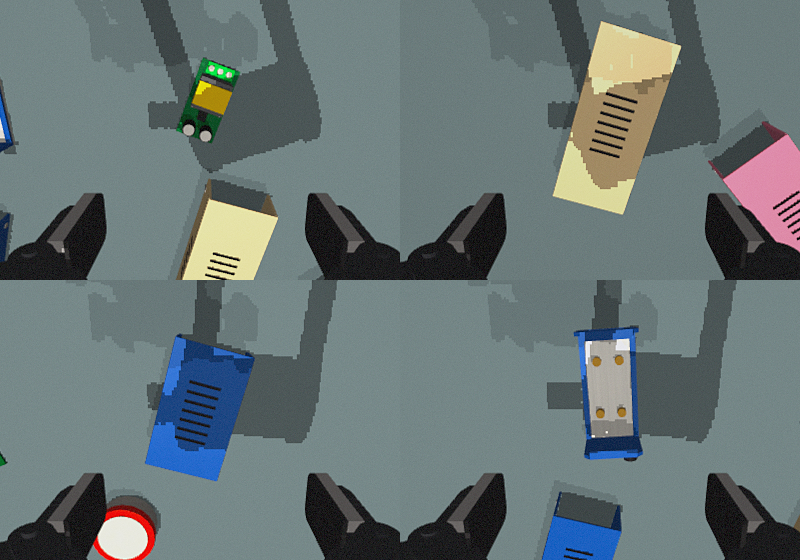

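View pics/six2.png

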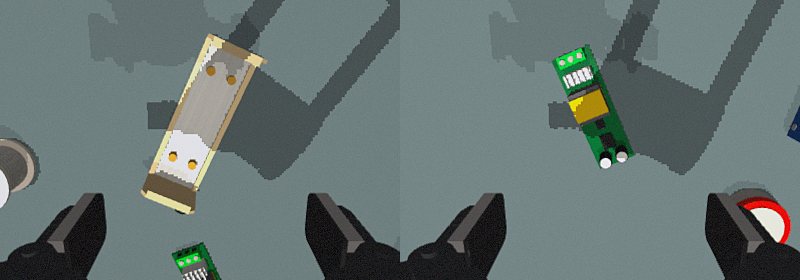

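```bash
cat > fit.py <<'E'
import numpy as np, cv2
from scipy.optimize import minimize
def B(x0,x1,y0,y1,z0,z1): return np.array([[x,y,z] for x in(x0,x1) for y in(y0,y1) for z in(z0,z1)])/1000
def cover(L): h=L/2; return [B(-h,h,-32,32,42,44.5),B(-h,h,-32,-29.5,0,44.5),B(-h,h,29.5,32,0,44.5)]
def chassis(L):
    h=L/2; r=[B(-h,h,-25,25,0,2),B(-h,h,-25,-24,0,6),B(-h,h,24,25,0,6)]
    for s in(-1,1):
        a,b=sorted((s*h,s*(h-3))); r.append(np.vstack([B(a,b,-25,25,0,40),B(a,b,-19,19,0,48)]))
        a,b=sorted((s*h,s*(h-7))); r.append(B(a,b,-19,19,46.5,48))
    return r
def board(x0): return [B(x0,26 if x0==-46 else 46,-18,18,0,2.5),B(-14,14,-14,14,0,32.5)]
M=dict(cover_blue=cover(110),cover_cream=cover(150),chassis_blue=chassis(104),chassis_cream=chassis(144),board_short=board(-46),board_long=board(-66))
def proj(r,P,p,z0):
    c,s=np.cos(p[2]),np.sin(p[2]); W=P@np.array([[c,s,0],[-s,c,0],[0,0,1]])+[p[0],p[1],z0]
    C=W@r["camera_from_world"][:3,:3].T+r["camera_from_world"][:3,3]; q=C@r["mtx"].T; return q[:,:2]/q[:,2:]
S=3
def render(r,name,p,z0):
    im=np.zeros((400*S,640*S),np.uint8)
    for b in M[name]:
        q=(proj(r,b,p,z0)+.5)*S-.5
        cv2.fillConvexPoly(im,np.round(cv2.convexHull(q.astype(np.float32))*16).astype(np.int32),1,cv2.LINE_8,4)
    return im
def fit(r,name,mask,p,z0=.002):
    m=cv2.resize(mask.astype(np.uint8),None,fx=S,fy=S,interpolation=cv2.INTER_NEAREST)
    f=lambda v:-(lambda a:(a&m).sum()/(a|m).sum())(render(r,name,[v[0]/100,v[1]/100,v[2]/3],z0))
    v=np.array([p[0]*100,p[1]*100,p[2]*3])
    for st in(1.,.3): 
        o=minimize(f,v,method="Nelder-Mead",options=dict(initial_simplex=np.vstack([v,v+np.eye(3)*st]),xatol=.005,fatol=1e-5,maxiter=200)); v=o.x
    return np.array([v[0]/100,v[1]/100,v[2]/3]),-o.fun
E
python3 - <<'E'
from fit import *
G=dict(board_short=(.475,.227,2.85),cover_cream=(.628,.236,2.9),cover_blue=(.624,-.012,2.95),chassis_blue=(.466,.014,3.18),chassis_cream=(.453,-.252,2.75),board_long=(.645,-.24,3.45))
ims=[];R={}
for n,g in G.items():
    r=dict(np.load(f"pics/{n}.npz")); ms=np.load(f"pics/{n}_m.npz")["m"]
    hsv=cv2.cvtColor(r["frame"],cv2.COLOR_RGB2HSV)
    if n=="cover_blue":
        m=cv2.inRange(hsv,(100,130,20),(130,255,255)); m=cv2.morphologyEx(m,cv2.MORPH_CLOSE,np.ones((9,9)))
        k,l,st,_=cv2.connectedComponentsWithStats(m); m=l==1+st[1:,4].argmax()
    else: m=ms[0]
    p,iou=fit(r,n,m,g); R[n]=p; print(n,p.round(4),round(iou,3))
    if "board" in n:
        ye=cv2.inRange(hsv,(20,150,60),(35,255,255)); cn=max(cv2.findContours(ye,0,2)[0],key=cv2.contourArea)
        q=cv2.minAreaRect(cn); T=np.linalg.inv(r["camera_from_world"]); d=T[:3,:3]@np.linalg.inv(r["mtx"])@[*q[0],1]; w=T[:3,3]+d*(.0345-T[2,3])/d[2]; print(" yellow",w.round(4),q)
    im=cv2.resize(r["frame"][:,:,::-1],None,fx=S,fy=S,interpolation=cv2.INTER_NEAREST)
    for b in M[n]: cv2.drawContours(im,[cv2.convexHull(((proj(r,b,p,.002)+.5)*S).astype(np.int32))],-1,(0,0,255),1)
    cs=cv2.findContours(cv2.resize(m.astype(np.uint8),None,fx=S,fy=S,interpolation=cv2.INTER_NEAREST),0,2)[0]; cv2.drawContours(im,cs,-1,(255,255,0),1)
    c=(proj(r,np.zeros((1,3)),p,.002)[0]*S).astype(int); ims.append(cv2.resize(im[max(0,c[1]-300):][:600,c[0]-240:c[0]+240],(264,300)))
np.savez("poses.npz",**R)
cv2.imwrite("pics/fit.png",np.vstack([np.hstack(ims[:3]),np.hstack(ims[3:])]))
E
```

```text
board_short [0.4569 0.2321 2.7822] 0.958
 yellow [0.4568 0.2317 0.0345] ((331.3013610839844, 156.86302185058594), (34.87826156616211, 24.812725067138672), 20.556045532226562)
cover_cream [0.6245 0.2389 2.8537] 0.982
cover_blue [ 0.6278 -0.0181  2.8816] 0.969
chassis_blue [0.4576 0.0161 3.2003] 0.968
chassis_cream [ 0.455  -0.253   2.7262] 0.977
board_long [ 0.6385 -0.2499  3.5315] 0.966
 yellow [ 0.638  -0.25    0.0345] ((308.36822509765625, 166.1870574951172), (24.399084091186523, 34.00349426269531), 67.16634368896484)
```

View pics/fit.png

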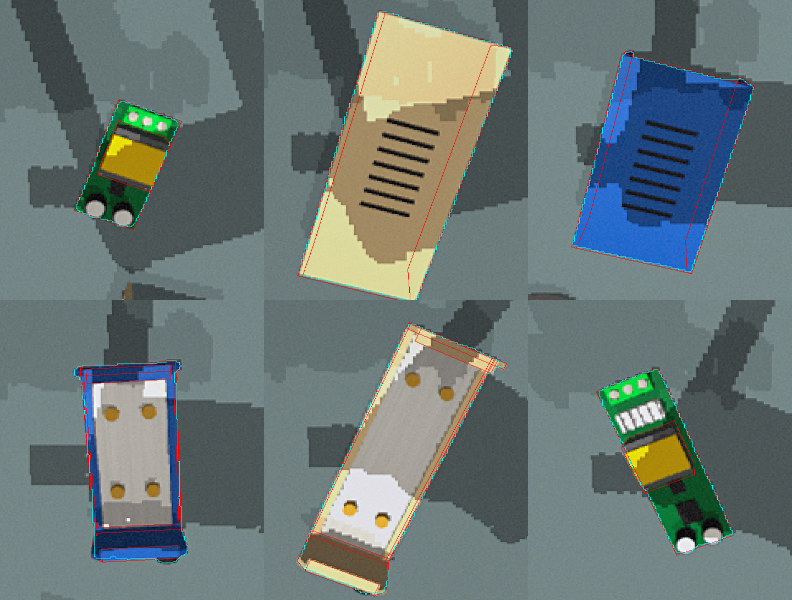

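```bash
python3 - <<'E'
from h import *; from fit import fit,proj
R=dict(np.load("poses.npz"))
def brass(r):
    hsv=cv2.cvtColor(r["frame"],cv2.COLOR_RGB2HSV); m=cv2.inRange(hsv,(12,140,60),(24,255,255))
    k,l,st,c=cv2.connectedComponentsWithStats(m); return [(toworld(r,q,.012)[:2].round(4).tolist(),int(s[4])) for q,s in zip(c[1:],st[1:]) if s[4]>12]
for n in("chassis_cream","chassis_blue"):
    print("old",n,brass(dict(np.load(f"pics/{n}.npz"))))
    p=R[n]; r=look(p[0],p[1],0,.17,n+"_b"); ms=env.masks_of("wrist",n)
    for d in ms[:1]:
        q,i=fit(r,n,d["mask"],p); print(n,q.round(4),round(i,3),"old",p.round(4)); R[n+"_b"]=q
    print(brass(r))
np.savez("poses.npz",**R); print(env.observe()["clock"])
E
```

```text
old chassis_cream [([0.4107, -0.2445], 60), ([0.4185, -0.2264], 60), ([0.4322, 0.0199], 101), ([0.4337, -0.0], 90), ([0.4794, 0.0228], 89), ([0.4806, 0.003], 84), ([0.4895, -0.2796], 58), ([0.4976, -0.2615], 58), ([0.6448, -0.2525], 52)]
chassis_cream [ 0.457  -0.2537  2.7193] 0.927 old [ 0.455  -0.253   2.7262]
[([0.4998, -0.2615], 58), ([0.4919, -0.2794], 62), ([0.4832, 0.003], 93), ([0.4819, 0.023], 100), ([0.4361, 0.0001], 84), ([0.4347, 0.02], 91), ([0.4208, -0.2266], 57), ([0.4128, -0.2445], 59)]
old chassis_blue [([0.4108, -0.2403], 102), ([0.4187, -0.2222], 102), ([0.4338, 0.0046], 59), ([0.4327, 0.0241], 59), ([0.4509, 0.2141], 68), ([0.4563, 0.2322], 79), ([0.4811, 0.0074], 59), ([0.4798, 0.0272], 60), ([0.4897, -0.2751], 89), ([0.4978, -0.2571], 89)]
[([0.5, -0.2552], 70), ([0.4831, 0.0075], 56), ([0.4819, 0.0272], 58), ([0.4657, 0.2503], 24), ([0.4523, 0.2333], 84), ([0.4555, 0.2136], 52), ([0.436, 0.0045], 58), ([0.4346, 0.0243], 58), ([0.4209, -0.2222], 80), ([0.413, -0.2404], 86)]
12.35
```

```bash
cat >> h.py <<'E'
CH=dict(blue=(.4579,.0159,3.202),cream=(.4552,-.2530,2.7232))
def pick(x,y,yaw,z,op,force,lift):
    a=[np.pi,0,yaw-np.pi]
    env.movep([x,y,z+.09],a); env.set_gripper(op)
    env.move_linear([x,y,z],rate=.1); env.set_gripper(0.0,force)
    o=env.observe(); print("grip",round(o["finger_gap"],4),round(o["grip_force"],1),o["tool_pos"].round(4))
    env.move_linear([x,y,z+.01],rate=.04); env.move_linear([x,y,lift],rate=.15)
    o=env.observe(); print("lifted",round(o["finger_gap"],4),o["force"].round(1),o["clock"])
def place(x,y,yaw,z,lift,op):
    env.movep([x,y,lift],[np.pi,0,yaw-np.pi]); env.move_linear([x,y,z+.006],rate=.12); env.pause(.2)
    f0=env.observe()["force"]
    h=env.move_linear([x,y,z-.002],rate=.015,f_stop=2.5)
    o=env.observe(); print("touch",h,o["tool_pos"].round(4),"nominal z",z,(o["force"]-f0).round(1))
    g=o["finger_gap"]; env.set_gripper(op); 
    env.move_linear([x,y,z+.10],rate=.12); print(env.observe()["clock"])
def chk(c,board,name):
    x,y,_=CH[c]; r=look(x,y,0,.17,name); return r
E
python3 - <<'E'
from h import *
pick(.4580,.2319,2.782,.008,.055,40,.11)
x,y,t=CH["blue"]
place(x+.01*np.cos(t),y+.01*np.sin(t),t,.018,.11,.045)
r=chk("blue","board_short","chkB")
cv2.imwrite("pics/chkBv.png",cv2.resize(r["frame"][60:340,180:480,::-1],None,fx=2,fy=2))
E
```

```text
grip 0.0272 41.0 [0.4588 0.2322 0.009 ]
lifted 0.0273 [ 0.4 -0.8 -2.8] 16.2417
touch True [0.4481 0.0152 0.0189] nominal z 0.018 [-1.1 -0.3  5.8]
19.9
```

View pics/chkBv.png

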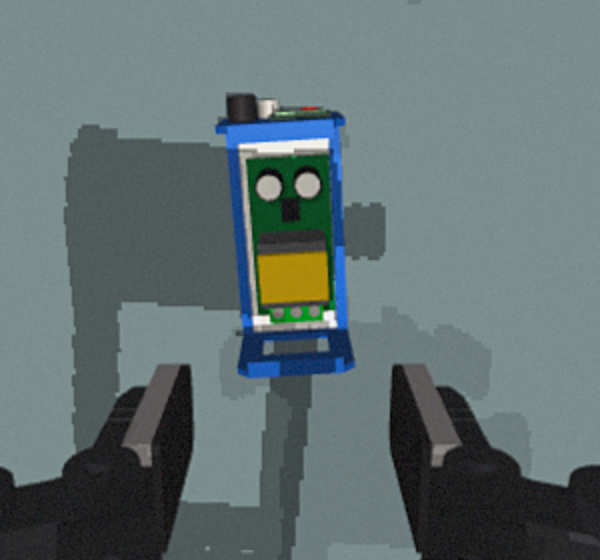

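```bash
cat >> h.py <<'E'
def err(c,bn,r):
    from fit import fit
    ms=env.masks_of("wrist",bn)
    x,y,t=CH[c]; e=np.array([np.cos(t),np.sin(t)]); n=np.array([-e[1],e[0]])
    for d in ms[:2]:
        q,i=fit(r,bn,d["mask"],(x+.01*e[0],y+.01*e[1],t),.012); v=q[:2]-[.0011,0]-[x,y]-.01*e
        print(bn,round(d["score"],2),"iou",round(i,3),"err mm along/across",(v@e*1000).round(2),(v@n*1000).round(2),"yaw",round(q[2]-t,4))
    hsv=cv2.cvtColor(r["frame"],cv2.COLOR_RGB2HSV); ye=cv2.inRange(hsv,(20,150,60),(35,255,255)); cn=max(cv2.findContours(ye,0,2)[0],key=cv2.contourArea)
    q=cv2.minAreaRect(cn); v=toworld(r,q[0],.0445)[:2]-[.0011,0]-[x,y]-.01*e; print("yellow",(v@e*1000).round(2),(v@n*1000).round(2),q[2])
E
python3 - <<'E'
from h import *
r=env.camera("wrist"); err("blue","board_short",r)
E
```

```text
board_short 0.83 iou 0.942 err mm along/across 2.45 1.27 yaw -0.0123
yellow 1.11 1.19 86.98721313476562
```

```bash
python3 - <<'E'
from h import *
x,y,t=CH["blue"]
r=look(x,y,np.pi,.17,"chkB2"); CH["blue"]=(x-.0022,y,t)  # pi view reads -1.1 mm; err() subtracts 1.1
err("blue","board_short",r); print(env.observe()["tool_pos"])
for f in("chkB","chkB2"):
    r=dict(np.load(f"pics/{f}.npz")); hsv=cv2.cvtColor(r["frame"],cv2.COLOR_RGB2HSV)
    e=np.array([np.cos(t),np.sin(t)]); n=np.array([-e[1],e[0]]); o=np.array([.0011 if f=="chkB" else -.0011,0])+[x,y]
    g=cv2.inRange(hsv,(40,120,30),(85,255,255)) ; k,l,st,c=cv2.connectedComponentsWithStats(g); i=1+st[1:,4].argmax()
    yy,xx=np.where(l==i); W=np.array([toworld(r,(a,b),.0145)[:2] for a,b in zip(xx,yy)])-o
    print(f,"green extents along",np.percentile(W@e*1000,[.3,99.7]).round(1),"across",np.percentile(W@n*1000,[.5,99.5]).round(1))
cv2.imwrite("pics/cmp.png",np.hstack([cv2.resize(dict(np.load(f"pics/{f}.npz"))["frame"][90:260,250:400,::-1],(400,453)) for f in("chkB","chkB2")]))
E
```

```text
board_short 0.7 iou 0.97 err mm along/across 0.69 1.1 yaw 0.0006
yellow 0.95 1.46 86.42366790771484
[0.45789645 0.01589997 0.169993  ]
chkB green extents along [-33.6  41.8] across [-16.1  19.1]
chkB2 green extents along [-34.6  36.1] across [-15.8  18.9]
```

View pics/cmp.png

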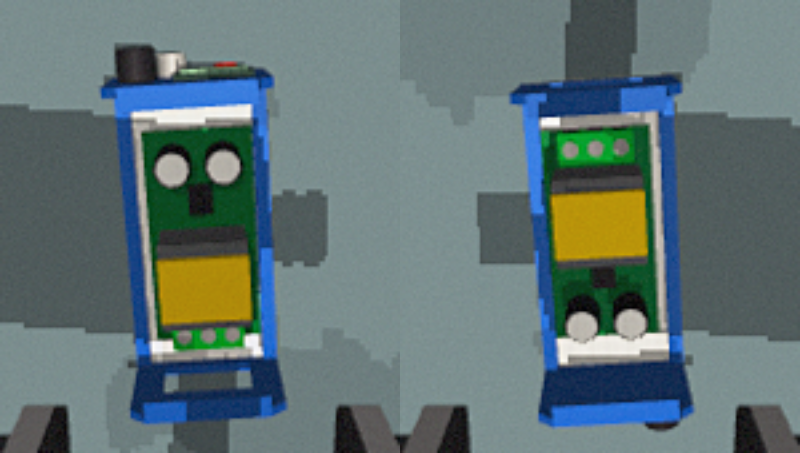

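```bash
python3 - <<'E'
from h import *
x,y,t=CH["blue"]; e=np.array([np.cos(t),np.sin(t)]); n=np.array([-e[1],e[0]])
a=np.array([x,y])+.01*e; b=a-.0009*e-.00125*n; g=[np.pi,0,t-np.pi]
env.movep([*a,.108],g); env.set_gripper(.04); env.move_linear([*a,.0185],rate=.1); env.set_gripper(0,40); print(env.observe()["tool_pos"].round(4))
env.move_linear([*a,.024],rate=.04); env.move_linear([*b,.024],rate=.02); place(*b,t,.018,.024,.04)
r=chk("blue","board_short","chkB3"); err("blue","board_short",r)
E
```

```text
[0.4488 0.0152 0.0195]
touch True [0.4489 0.0166 0.0196] nominal z 0.018 [ 0.  -0.3  5.5]
30.4417
board_short 0.64 iou 0.939 err mm along/across 1.99 0.22 yaw 0.002
yellow 0.93 0.0 86.633544921875
```

```bash
python3 - <<'E'
from h import *
pick(.6289,-.0181,2.8816,.010,.085,40,.12)
x,y,t=CH["blue"]
place(x+.0012,y+.0013,t,.016,.12,.085)
r=chk("blue","","chkC"); 
cv2.imwrite("pics/chkCv.png",cv2.resize(r["frame"][60:340,180:480,::-1],None,fx=2,fy=2))
from fit import fit
e=np.array([np.cos(t),np.sin(t)]); n=np.array([-e[1],e[0]])
for d in env.masks_of("wrist","cover_blue"):
    q,i=fit(r,"cover_blue",d["mask"],(x,y,t),.008); v=q[:2]-[.0011,0]-[x,y]; print(d["score"],i,(v@e*1000),(v@n*1000),q[2]-t)
E
```

```text
grip 0.0635 45.0 [ 0.6298 -0.0182  0.0113]
lifted 0.0634 [ 0.3 -0.1 -1.1] 34.9
touch True [0.4594 0.0172 0.0173] nominal z 0.016 [0.3 0.2 3.9]
38.525
0.95 0.9754921615991707 0.3939684022295816 0.2475046804541086 -0.005098752403975837
```

View pics/chkCv.png

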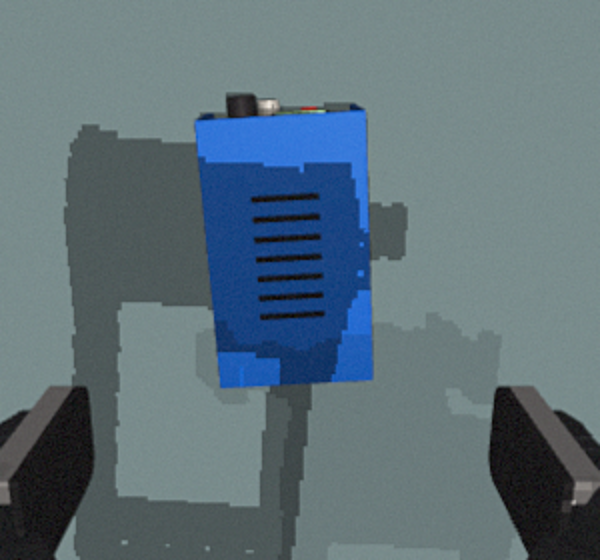

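```bash
python3 - <<'E'
from h import *
pick(.6393,-.2499,3.533,.008,.055,45,.11)
x,y,t=CH["cream"]
place(x+.01*np.cos(t)+.0009,y+.01*np.sin(t)+.001,t,.018,.11,.04)
r=chk("cream","","chkD"); err("cream","board_long",r)
cv2.imwrite("pics/chkDv.png",cv2.resize(r["frame"][60:340,180:480,::-1],None,fx=2,fy=2))
E
```

```text
grip 0.0274 46.3 [ 0.6401 -0.2502  0.0093]
lifted 0.0271 [-0.3  0.  -2. ] 43.3417
touch True [ 0.4471 -0.2481  0.0192] nominal z 0.018 [-0.   1.8  7.4]
46.875
board_long 0.66 iou 0.95 err mm along/across 0.48 0.45 yaw 0.0052
yellow -0.42 -0.29 23.198591232299805
```

View pics/chkDv.png

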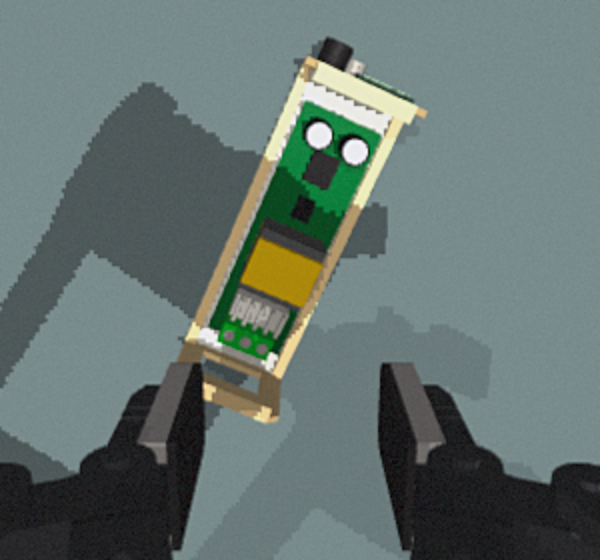

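The long board is centred to about half a millimetre, with its green terminal block at the rear opening (bottom, ~(245,340)). The cream cover is next.

```bash
python3 - <<'E'
from h import *
pick(.6256,.2389,2.8537,.010,.085,40,.14)
x,y,t=CH["cream"]
place(x+.0009,y+.001,t,.016,.14,.085)
r=chk("cream","","chkE")
from fit import fit
e=np.array([np.cos(t),np.sin(t)]); n=np.array([-e[1],e[0]])
for d in env.masks_of("wrist","cover_cream")[:1]:
    q,i=fit(r,"cover_cream",d["mask"],(x,y,t),.008); v=q[:2]-[.0011,0]-[x,y]; print(d["score"],i,(v@e*1000),(v@n*1000),q[2]-t)
env.movep([.35,.3,.3],[np.pi,0,0]); s=env.camera("side"); t=env.camera("top"); print(env.observe()["clock"])
c=lambda f,a,b:cv2.resize(f[a:a+150,b:b+200,::-1],(400,300),interpolation=cv2.INTER_CUBIC)
cv2.imwrite("pics/fin.png",np.vstack([np.hstack([c(r["frame"],100,230),c(s["frame"],100,300)]),np.hstack([c(t["frame"],130,300),c(t["frame"],130,130)])]))
E
```

```text
grip 0.0634 45.3 [0.6265 0.2391 0.0114]
lifted 0.0634 [-0.4 -0.1 -1.5] 52.75
touch True [ 0.4563 -0.2522  0.0174] nominal z 0.016 [-0.3 -0.6  4.3]
57.7
0.57 0.9566090480283735 1.5657406152926094 0.20742187685091582 -0.006305195523050866
60.6083
```

View pics/fin.png

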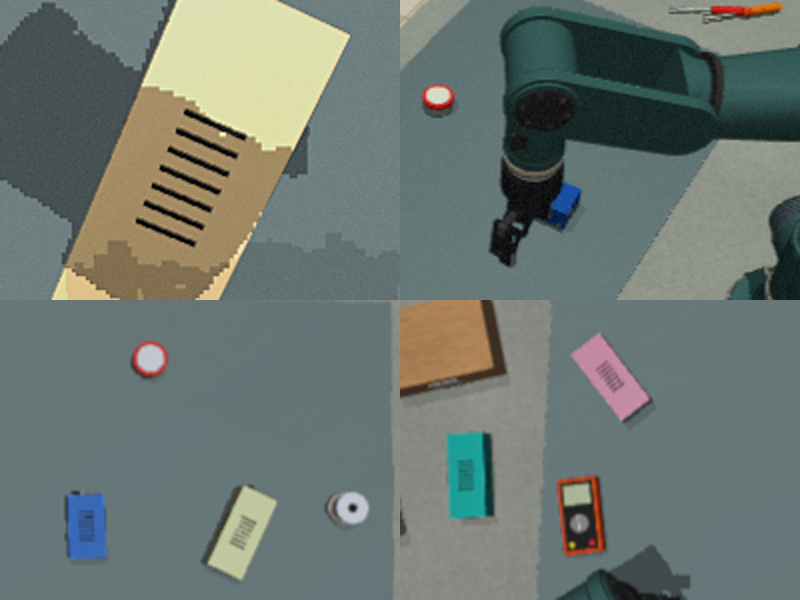

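```bash
python3 - <<'E'
import numpy as np,cv2
from fit import *
x,y,t=.4552,-.2530,2.7232; e=np.array([np.cos(t),np.sin(t)]); n=np.array([-e[1],e[0]])
r=dict(np.load("pics/chkE.npz")); hsv=cv2.cvtColor(r["frame"],cv2.COLOR_RGB2HSV)
m=cv2.inRange(hsv,(12,60,60),(38,255,255)); m=cv2.morphologyEx(m,cv2.MORPH_CLOSE,np.ones((9,9)))
k,l,st,_=cv2.connectedComponentsWithStats(m); m=l==1+st[1:,4].argmax()
q,i=fit(r,"cover_cream",m,(x,y,t),.008); v=q[:2]-[.0011,0]-[x,y]; print(i,v@e*1000,v@n*1000,q[2]-t)
E
```

```text
0.8488973905511242 1.3409545206050657 0.11861668244866452 0.00012008256221429647
```

```bash
python3 - <<'E'
from h import *; from fit import *
x,y,t=CH["cream"]; e=np.array([np.cos(t),np.sin(t)]); n=np.array([-e[1],e[0]])
ims=[]
for yaw,s in((np.pi,-.0011),(t-np.pi,.0011)):
    r=look(x,y,yaw,.2,f"chkF{s>0}")
    for d in env.masks_of("wrist","cover_cream")[:1]:
        q,i=fit(r,"cover_cream",d["mask"],(x,y,t),.008); v=q[:2]-[s,0]-[x,y]; print(d["score"],i,v@e*1000,v@n*1000,q[2]-t)
    im=r["frame"][60:340,120:520,::-1].copy(); ims.append(im)
    for p,c in(((x+s,y,t),(0,0,255)),):
        qq=proj(r,M["cover_cream"][0],p,.008)-[120,60]; cv2.drawContours(im,[cv2.convexHull(qq.astype(np.int32))],-1,c,1)
cv2.imwrite("pics/F.png",np.hstack(ims)); print(env.observe()["clock"])
E
```

```text
0.62 0.9674554891503409 0.01491308856291897 -0.3237054440924105 0.0011681204427409497
0.74 0.9751298584990149 1.6316475317262011 0.8502284205800735 0.00130531027833225
67.7
```

View pics/F.png

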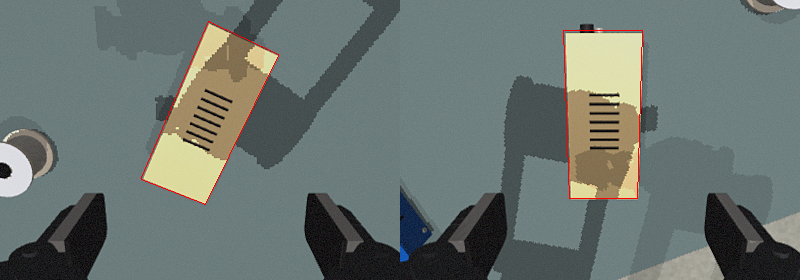

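Seen from both sides, the cream cover is within 1 mm of the expected outline (drawn in red) and lies straight. I'm handing the job in.

```bash
python3 -c "
from plant import env
print(env.close_job())"
```

```text
the job is handed in; nothing more can be done
None
```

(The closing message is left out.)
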